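# Cover the open pot on the packing turntable

## Robot

A 7-joint arm with a two-finger parallel gripper is mounted at the origin on the work surface. World frame = base frame: x ahead of the robot, y to its left, z up, the work surface at z = 0. Lengths are in m, angles in rad, forces in N, time in s.
With the tool pointing down it reaches from about 0.4 to 0.85 m from the base axis. Payload 4.5 kg.
Tool frame: the origin (TCP) lies midway between the tips of the shut fingers; the grasp point (between the pads) lies 19 mm behind it; z points along the fingers, y is the line along which they close (so a half turn about z gives the same grasp; the last joint's range is limited). The gripper opens to 88 mm and grips with 3 to 60 N. Pads are 18 mm wide; open, the fingers measure 123 mm over their backs; the gripper's body (75 mm by 187 mm) begins 45 mm behind the grasp point.
Start: joints at [-1.167, 0.689, -0.195, 1.565, 0.157, 0.902, -0.215], TCP at [0.226, 0.583, 0.239] pointing down, gripper open.
Joint ranges: [-3.01, 3.01], [-0.46, 2.08], [-1.47, 1.51], [0.13, 2.56], [-1, 4.14], [0.04, 2.09], [-2.66, 2.66]. Speed limits (rad/s): [2.57, 2.57, 3.14, 3.14, 3.14, 3.14, 3.14].

## Interface

Orientations are given as a unit quaternion [x, y, z, w].
In Python, from plant import sensors, eyes, finish_job gives the robot as it stands.
- The arm moves only by the tool send_rows, never from a script. Its argument "rows" is text: rows parted by semicolons, each of 4 numbers parted by spaces: the shift along the tool's x, y, z normalised to -1 to 1, where 1 is 30 cm, then the turn about the tool's z normalised to -1 to 1, where 1 is 2 pi rad. A call has 1 to 10 rows; each row is the pose to reach, as a shift and turn from the pose commanded when the call began, along the tool's axes at that moment, turning the shorter way round; what a row does not reach only later rows make up. A row lasts 1/12 s, in which the tool goes at most 41.7 mm and 7.16 degrees, less where a joint would pass 70% of its speed; a pose out of reach is approached as far as the arm can. A call with a number of a shift or a turn outside -1 to 1 is refused whole. A call with a gripper value outside its range is refused whole. "jaw" is the closure, from -1 (fully open) to 1 (shut), set as the call begins (left out, the last holds). The fingers move at their own pace and stop on an object; "force" is the grip in N (left out, the last holds). Time passes only in rows, so rows that repeat a pose let the fingers close. It gives the time, the measured TCP pose, the force, the opening and the grip force at its end, in the units of the state.
- sensors.get_state(): the state, without advancing time (a new reading comes with each control period).
- eyes.snapshot(name): name is "scene" or "top" or "wrist"; returns (picture, depth): 400x640x3 uint8, red, green, blue; 400x640 float32, m along the optical axis (not along the pixel's ray), 0 where there is no reading.
- eyes.calibration(name): a dict with "fov_y" (degrees; the focal length in pixels is half the picture's height over the tangent of half this angle, whatever the lens; pixels are square), "cx", "cy" (the principal point, pixels), "world_from_camera" (4x4, takes a point from camera to world coordinates). Camera axes: x right, y down, z forward; pixel columns grow to the right and rows downward; lengths in m; the calibration is good to about 2 mm. A picture is of the moment at which its call begins: read the wrist's pose just before it. calibration takes no time and is no camera call; for the wrist camera it gives the pose at the moment of the call.
- finish_job(): hands the job in; it is judged then, once.
The state is a dict: "clock": time; "q": joint angles; "qd": joint speeds; "joint_torque": joint torques, N m; "tool_pos": TCP position; "eef_rot": TCP orientation; "contact_force": force on the tool from outside, world axes, zero at the start; "moment": the same for the moment, N m; "opening": opening from 0.0 (shut) to 1.0 (fully open); "finger_force": force on a finger pad.
Only numpy, scipy, OpenCV 4.12 (cv2) and the standard library are available. Lean on these libraries where they do the work, as an engineer would, in place of code of your own. Each camera call takes 0.05 s, during which the arm holds its last target. There are 200 camera calls.

## Task

One of the pots on the packing turntable has no lid. First turn the table by its crossbar, one click left or right, so that the open pot stops at the front place, by the upright tab nearest you; then take the lid that fits from the table top and set it down on that pot (do not drop it) so that it sits flat and centred, fully down on the rim. Keep the pots upright in their bays, leave the lid that is too small and everything else on the table where they are.

Things in the scene. Friction and masses are not known exactly. Their poses are not given: they have to be found in the camera images.
- carousel: fixed grey base of the turntable; origin on the turning axis at the work surface; its -x axis points to the front place, marked by an upright tab 50 mm wide, 45 mm high, 262 mm from the axis. On it turns a grey platter 480 mm across, top at 35 mm, with 5 bays 72 degrees (1.2566 rad) apart, centred 130 mm from the axis; 12 mm high studs hold each pot's foot with 3 mm play
- platter (a joint): angle of the platter about the vertical axis (rad), counter-clockwise from above positive; starts at 0. Ball detents at -1.2566, 0 and 1.2566; stops just beyond. A detent draws it in within about 0.06 rad; turning takes under 0.6 N m
- crossbar (a point): centre of the black crossbar on top of the platter's central column, which turns with the platter: 100 mm long, 18 mm wide, 26 mm high; this point is 13 mm below its top, 194 mm above the work surface. Its length lies along this point's x axis (towards the front place when the platter is at 0)
- station (a point): the front place: centre of the bay position next to the upright tab, at the height of the platter's top; fixed to the base, does not turn. At the start a covered pot stands there
- open_pot: the open steel pot without a lid, 90 mm high, 104 mm wide at the foot and 116 mm at the rim, wall 4 mm, 0.5 kg; origin at the centre of its underside. At the start it stands in the bay 72 degrees to the left or to the right of the front place
- covered_pot_a: steel pot of the same size with its lid clipped on for good (top of lid 94 mm, 28 mm black knob up to 126 mm above its underside; lid 128 mm wide), 0.6 kg, standing in a bay of the turntable; origin at the centre of its underside. At the start in the bay on the other side of the front place from the open pot
- covered_pot_b: steel pot of the same size with its lid clipped on for good (top of lid 94 mm, 28 mm black knob up to 126 mm above its underside; lid 128 mm wide), 0.6 kg, standing in a bay of the turntable; origin at the centre of its underside. At the start at the front place
- covered_pot_c: steel pot of the same size with its lid clipped on for good (top of lid 94 mm, 28 mm black knob up to 126 mm above its underside; lid 128 mm wide), 0.6 kg, standing in a bay of the turntable; origin at the centre of its underside. At the start in one of the two far bays
- lid: the steel lid that fits, on the work surface, knob up: disc 128 mm wide, 4 mm thick; under it a centring lip 10 mm deep, 101 mm wide at the disc, 88 mm at its lower edge; on it a black knob 28 mm wide, 32 mm high; 0.2 kg. Origin at the centre of the lip's lower edge: disc top 14 mm, knob top 46 mm above it. Fully down, its origin is 80 mm above the open pot's origin
- small_lid: a similar round lid that is too small, 92 mm wide, with the same knob; origin at the centre of the lip's lower edge. It lies on the work surface on the other side from the lid that fits; to be left alone
- knife: boning knife lying on the table, black handle, 275 mm long; origin near its middle; bystander
- honing_steel: honing steel with black handle lying on the table, 330 mm long, 24 mm high; origin near its middle; bystander
- bowl: steel bowl 130 mm wide, 60 mm high; origin at the centre of its underside; bystander
- scrub_brush: white hand brush lying on the table; origin near its middle; bystander

How it is judged:
On the way, in this order (a step that is already met when the one before it is completed fails the run):
1. the open pot, still uncovered, stands at the front place, upright, with the platter at rest in its detent (horizontal distance between open_pot and station below 0.015 m and angle between open_pot's own z axis and vertical below 0.06 rad and velocity of joint platter between -0.1 and 0.1 rad/s and horizontal distance between lid and open_pot above 0.1 m), for 0.2 s.
2. the lid is lowered by hand onto the pot: still held within 12 mm of fully down and 10 mm of centred (horizontal distance between lid and open_pot below 0.01 m and z of lid in the frame of open_pot below 0.092 m and contact force between the fingers and lid above 0.5 N), for 0.02 s.
At the end, for the whole second after the job is handed in: The open pot stands upright at the front place (within 15 mm), the platter at rest; the fitting lid lies on it, centred within 6 mm, within 3 mm of fully down, level within 0.06 rad and at rest; the covered pots stand upright in their bays; the small lid and the bystanders are where they were (horizontal distance between open_pot and station below 0.015 m and angle between each of open_pot, lid, covered_pot_a, covered_pot_b, covered_pot_c's own z axis and vertical below 0.06 rad and horizontal distance between lid and open_pot below 0.006 m and z of lid in the frame of open_pot between 0.076 and 0.083 m and linear speed of lid below 0.02 m/s and velocity of joint platter between -0.05 and 0.05 rad/s and z of each of open_pot, covered_pot_a, covered_pot_b, covered_pot_c in the frame of carousel below 0.042 m and horizontal distance between each of covered_pot_a, covered_pot_b, covered_pot_c and carousel below 0.145 m); the robot touches nothing.
It fails at once if a pot is tipped by more than 0.3 rad (angle between any of open_pot, covered_pot_a, covered_pot_b, covered_pot_c's own z axis and vertical above 0.3 rad).
It fails at once if the small lid is moved by more than 30 mm (distance of small_lid from where it was at the start of the episode above 0.03 m).
It fails at once if a bystander is moved by more than 40 mm (distance of any of knife, honing_steel, bowl, scrub_brush from where it was at the start of the episode above 0.04 m).
It also fails if it takes over 53 s, if anything falls off the work surface, if the arm or the gripper's body presses on something with over 40 N, if the wrist force passes 120 N, or if a joint passes its speed limit or range.

## Working session

There is one attempt and no reset: what is moved stays moved. The work goes in short steps, Python scripts to look and compute and a tool call to move; the robot and the scene stay as the last step left them, time stands still between calls to the robot, and variables do not carry over. Pictures are saved under pics/ and viewed, at most 10 in all, crops included, and the job is handed in when it is done.

Besides the shell and the picture viewer there is one more tool, called after "Request:" by a JSON object that holds its "method" and its "body". send_rows: Moves the arm, as the interface text tells. Scaled input: -1 to 1 covers 30 cm each way for a shift and 2 pi rad each way for a turn. Its arguments: {"type":"object","properties":{"rows":{"type":"string"},"jaw":{"type":"number"},"force":{"type":"number"}},"required":["rows"]}

```bash
ls; mkdir -p pics; cat > h.py <<'E'
import numpy as np, cv2
from plant import sensors, eyes, finish_job
def look(name):
    c=eyes.calibration(name); rgb,d=eyes.snapshot(name)
    f=rgb.shape[0]/2/np.tan(np.radians(c["fov_y"])/2)
    v,u=np.mgrid[:rgb.shape[0],:rgb.shape[1]]
    P=np.stack([(u-c["cx"])/f*d,(v-c["cy"])/f*d,d],-1)
    T=np.array(c["world_from_camera"]); W=P@T[:3,:3].T+T[:3,3]; W[d==0]=np.nan
    return rgb,W
def save(n,rgb): cv2.imwrite(f"pics/{n}.png",cv2.cvtColor(rgb,cv2.COLOR_RGB2BGR))
E
python3 - <<'E'
from h import *
for n in("top","scene"):
    rgb,W=look(n); save(n,rgb); np.savez(n,rgb=rgb,W=W)
s=sensors.get_state(); print(s); print(eyes.calibration("top"))
E
```

```text
pics
{'clock': 0.1, 'q': array([-1.16720359,  0.689884  , -0.19451116,  1.56625689,  0.15729591,
        0.90251916, -0.21509211]), 'qd': array([ 2.05130106e-03, -3.31683821e-04,  4.25991539e-04, -3.20133606e-03,
       -1.43580207e-03,  8.07380992e-05, -1.05338962e-03]), 'joint_torque': array([-2.85207745e-03, -5.28510869e+01, -1.27127063e+00, -1.53841317e+01,
       -5.25166118e-02,  1.93391090e-03,  3.57403587e-05]), 'tool_pos': array([0.22572433, 0.58218943, 0.23799558]), 'eef_rot': array([ 1.83806830e-01,  9.82962027e-01, -8.33893817e-04, -8.97108744e-05]), 'contact_force': array([-0.6583463 ,  0.22945916,  0.08347391]), 'moment': array([-0.03328598, -0.00968108,  0.00244223]), 'finger_force': 0.0, 'opening': 0.9987184573557074}
{'fov_y': 55.585332275292295, 'cx': 314.6937337034728, 'cy': 206.31933826174156, 'world_from_camera': array([[-0.0149409 , -0.99842189,  0.05413399,  0.44608155],
       [-0.9998168 ,  0.01556572,  0.01113882, -0.02935648],
       [-0.01196388, -0.05395765, -0.99847155,  1.4296575 ],
       [ 0.        ,  0.        ,  0.        ,  1.        ]])}
```

View pics/top.png

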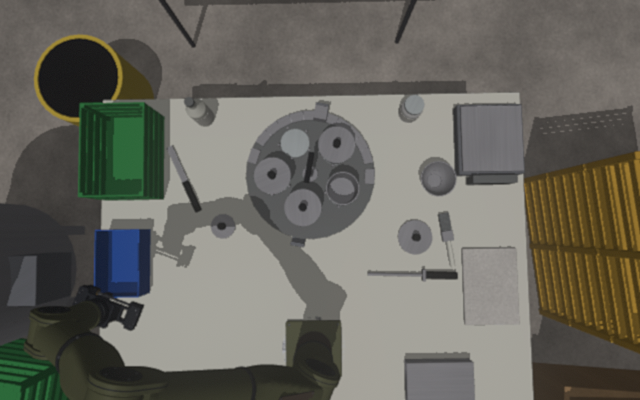

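View pics/scene.png

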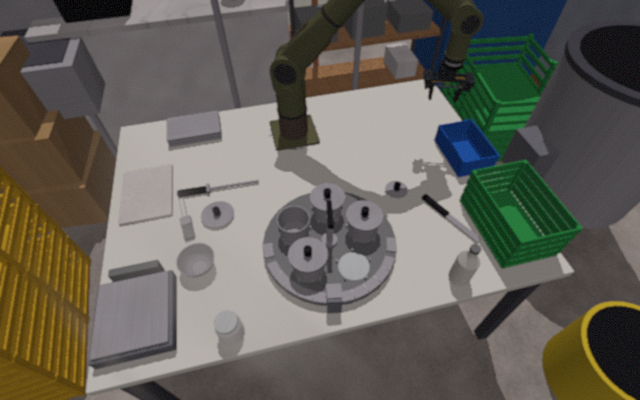

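The top picture shows the open pot at (343,187), to the right of the front pot (303,207) and tab (298,242). The fitting lid is at (414,236), the small lid at (222,226) and the crossbar near (310,165). The platter must turn clockwise to −1.2566. The scene view agrees.

```bash
python3 - <<'E'
from h import *
from scipy.optimize import least_squares
z=np.load("top.npz"); W=z["W"]; rgb=z["rgb"]
def circ(p):
    r=least_squares(lambda a:np.hypot(p[:,0]-a[0],p[:,1]-a[1])-a[2],[*p.mean(0)[:2],.06],loss='soft_l1',f_scale=.002); return r.x
def blob(u0,u1,v0,v1,zl,zh):
    m=np.zeros(W.shape[:2],bool); m[v0:v1,u0:u1]=1; m&=(W[...,2]>zl)&(W[...,2]<zh); return m
def rep(n,m):
    if m.sum()<3: print(n,m.sum()); return
    k=m.astype(np.uint8); c,_=cv2.findContours(k,cv2.RETR_EXTERNAL,cv2.CHAIN_APPROX_NONE); c=max(c,key=len)[:,0]
    p=W[c[:,1],c[:,0]]; q=W[m]
    r=cv2.minAreaRect(q[:,:2].astype(np.float32)*1000)
    (cx,cy),R=cv2.minEnclosingCircle(q[:,:2].astype(np.float32))
    print(n,m.sum(),"med z %.4f"%np.median(q[:,2]),"mean",q.mean(0).round(4),"rect",np.round(r[0]),np.round(r[1]),round(r[2],1),"circfit",circ(p).round(4),"encl",np.round([cx,cy,R],4))
rep("crossbar",blob(290,330,140,195,.185,.23))
rep("platter",blob(230,390,90,260,.025,.045))
rep("lid",blob(390,440,210,260,.008,.020)); rep("lidknob",blob(390,440,210,260,.035,.06))
rep("small",blob(205,240,210,245,.006,.020))
rep("openrim",blob(322,362,165,210,.115,.135))
for n,b in dict(front=(280,325,185,230),left=(250,290,155,195),far=(318,358,122,165)).items():
    rep(n,blob(*b,.12,.14)); rep(n+"k",blob(*b,.15,.175))
rep("tab",blob(285,312,232,250,.03,.06))
rep("steel",blob(360,462,260,285,.008,.05)); rep("brush",blob(430,462,205,268,.01,.08))
rep("table",blob(330,380,240,260,-.05,.05))
E
```

```text
crossbar 179 med z 0.2077 mean [0.6407 0.0029 0.2067] rect [641.   3.] [18. 99.] 79.4 circfit [0.6733 0.1657 0.1708] encl [0.6404 0.001  0.0496]
platter 8719 med z 0.0363 mean [6.338e-01 6.000e-04 3.660e-02] rect [641.   3.] [475. 476.] 46.8 circfit [0.6395 0.0033 0.2355] encl [0.6251 0.0053 0.253 ]
lid 860 med z 0.0143 mean [ 0.4036 -0.3831  0.0141] rect [ 419. -392.] [162. 163.] 79.9 circfit [ 0.4028 -0.3818  0.062 ] encl [ 0.4133 -0.3908  0.1111]
lidknob 50 med z 0.0459 mean [ 0.4031 -0.381   0.0458] rect [ 402. -381.] [26. 25.] 0.5 circfit [ 0.4029 -0.3817  0.0125] encl [ 0.4027 -0.3821  0.0137]
small 429 med z 0.0140 mean [0.4539 0.3325 0.0136] rect [449. 335.] [126. 125.] 87.3 circfit [0.4545 0.3322 0.044 ] encl [0.451  0.3359 0.0754]
openrim 145 med z 0.1245 mean [ 0.583  -0.111   0.1242] rect [ 579. -110.] [111. 112.] 89.0 circfit [ 0.5786 -0.11    0.0561] encl [ 0.5788 -0.1105  0.0581]
front 1059 med z 0.1294 mean [0.5164 0.0304 0.1294] rect [522.  36.] [138. 138.] 89.2 circfit [0.5143 0.0281 0.0622] encl [0.5292 0.0454 0.086 ]
frontk 52 med z 0.1609 mean [0.5142 0.0283 0.16
[... 586 characters left out ...]
 [730. -92.] [24. 25.] 88.8 circfit [ 0.7295 -0.0918  0.0124] encl [ 0.7291 -0.0922  0.0134]
tab 202 med z 0.0367 mean [0.4096 0.0446 0.0378] rect [401.  49.] [96. 55.] 89.2 circfit [0.5105 0.0394 0.099 ] encl [0.4173 0.0489 0.0489]
steel 529 med z 0.0210 mean [ 0.2679 -0.4127  0.0205] rect [ 274. -368.] [329.  89.] 89.5 circfit [1083.6933  -34.5808 1083.9676] encl [ 0.2645 -0.3677  0.1646]
brush 478 med z 0.0183 mean [ 0.4086 -0.4971  0.0182] rect [ 402. -483.] [227. 102.] 17.9 circfit [0.2759 0.2939 0.8092] encl [ 0.4044 -0.4897  0.1136]
table 993 med z 0.0006 mean [ 0.3594 -0.1601  0.0006] rect [ 359. -160.] [184.  71.] 89.2 circfit [ 0.3594 -0.1603  0.0728] encl [ 0.3595 -0.1597  0.0982]
```

```bash
cat >> h.py <<'E'
from scipy.spatial.transform import Rotation as Rot
def goal(x,y,z,yaw=None):
    "row numbers from the present pose to TCP x,y,z with tool x at yaw (deg)"
    s=sensors.get_state(); R=Rot.from_quat(s["eef_rot"]); X=R.apply([1,0,0]); a=np.degrees(np.arctan2(X[1],X[0]))
    d=R.inv().apply(np.array([x,y,z])-s["tool_pos"])/.3
    t=0 if yaw is None else -((yaw-a+180)%360-180)/360
    print("t",s["clock"],"pos",s["tool_pos"].round(4),"yaw %.2f"%a,"F",s["contact_force"].round(2),"q",s["q"].round(2),"\n row",d.round(4),round(t,4))
E
python3 -c "
from h import *
goal(.6407,.003,.238,168.8)"
```

```text
t 0.1 pos [0.2257 0.5822 0.238 ] yaw 158.82 F [-0.66  0.23  0.08] q [-1.17  0.69 -0.19  1.57  0.16  0.9  -0.22] 
 row [-1.9874 -1.3003  0.0024] -0.0277
```

Request:
{"method": "send_rows", "body": {"rows": "-0.99 -0.65 0 -0.028;-0.99 -0.65 0 -0.028;-0.99 -0.65 0 -0.028;-0.99 -0.65 0 -0.028;-0.99 -0.65 0 -0.028;-0.99 -0.65 0 -0.028;-0.99 -0.65 0 -0.028;-0.99 -0.65 0 -0.028;-0.99 -0.65 0 -0.028;-0.99 -0.65 0 -0.028", "jaw": -1}}

```text
clock: 0.93
tool_pos: [0.4361, 0.2869, 0.2382]
eef_rot: [0.102, 0.995, -0.002, 0.001]
contact_force: [-0.0, -0.4, 0.5]
opening: 1.005
finger_force: 0.0
```

```bash
python3 -c "
from h import *
goal(.6407,.003,.238,168.8)"
```

```text
t 0.9333 pos [0.4361 0.2869 0.2382] yaw 168.29 F [-0.04 -0.44  0.48] q [-0.49  0.56 -0.28  1.87  0.23  0.74  0.46] 
 row [-0.8598 -0.7881  0.0059] -0.0014
```

Request:
{"method": "send_rows", "body": {"rows": "-0.85 -0.78 0 0;-0.85 -0.78 0 0;-0.85 -0.78 0 0;-0.85 -0.78 0 0;-0.85 -0.78 0 0;-0.85 -0.78 0 0;-0.85 -0.78 0 0;-0.85 -0.78 0 0;-0.85 -0.78 0 0;-0.85 -0.78 0 0"}}

```text
clock: 1.77
tool_pos: [0.6392, 0.01, 0.2377]
eef_rot: [0.1, 0.995, -0.001, 0.0]
contact_force: [0.2, 0.6, 0.2]
opening: 1.001
finger_force: 0.0
```

Request:
{"method": "send_rows", "body": {"rows": "0 0 0 0;0 0 0 0;0 0 0 0"}}

```text
clock: 2.02
tool_pos: [0.6365, 0.0178, 0.2388]
eef_rot: [0.095, 0.995, 0.001, -0.001]
contact_force: [-0.6, 0.3, -0.6]
opening: 0.998
finger_force: 0.0
```

```bash
python3 - <<'E'
from h import *
goal(.6407,.003,.176,168.8)
rgb,W=look("wrist"); save("w1",rgb)
m=(W[...,2]>.197)&(W[...,2]<.215)&(np.hypot(W[...,0]-.64,W[...,1]-.003)<.08)
q=W[m]; print(m.sum()); 
if m.sum()>5: print(q.mean(0),cv2.minAreaRect(q[:,:2].astype(np.float32)*1000))
E
```

```text
t 2.0167 pos [0.6365 0.0178 0.2388] yaw 169.12 F [-0.62  0.34 -0.63] q [ 0.07  0.72 -0.32  1.52  0.25  0.95  1.06] 
 row [-0.0234 -0.0461  0.2092] 0.0009
5022
[0.63365422 0.00320807 0.20718764] ((638.9638671875, 1.8530044555664062), (18.090988159179688, 94.56343078613281), 79.11469268798828)
```

Request:
{"method": "send_rows", "body": {"rows": "-0.024 -0.046 0 0;-0.024 -0.046 0 0;-0.024 -0.046 0.1 0;-0.024 -0.046 0.209 0;-0.024 -0.046 0.209 0;-0.024 -0.046 0.209 0;-0.024 -0.046 0.209 0"}}

```text
clock: 2.65
tool_pos: [0.6428, -0.0001, 0.1774]
eef_rot: [0.097, 0.995, 0.0, 0.001]
contact_force: [0.1, 0.1, -0.4]
opening: 0.997
finger_force: 0.0
```

```bash
python3 -c "
from h import *
goal(.6407,.003,.176,168.9)"
```

```text
t 2.65 pos [ 6.428e-01 -1.000e-04  1.774e-01] yaw 168.87 F [ 0.07  0.13 -0.38] q [ 0.09  0.79 -0.3   1.57  0.29  0.83  1.06] 
 row [0.0089 0.0089 0.0045] -0.0001
```

Close gently on the bar, then turn the tool +72° (0.2) in steps.

Request:
{"method": "send_rows", "body": {"rows": "0.008 0.009 0 0;0.008 0.009 0 0;0.008 0.009 0 0;0.008 0.009 0 0;0.008 0.009 0 0;0.008 0.009 0 0;0.008 0.009 0 0;0.008 0.009 0 0", "jaw": 1, "force": 20}}

```text
clock: 3.32
tool_pos: [0.64, 0.003, 0.176]
eef_rot: [0.097, 0.995, 0.0, -0.0]
contact_force: [0.2, -0.1, -0.1]
opening: 0.419
finger_force: 0.0
```

Request:
{"method": "send_rows", "body": {"rows": "0 0 0 0.01;0 0 0 0.02;0 0 0 0.03;0 0 0 0.04;0 0 0 0.05;0 0 0 0.06;0 0 0 0.07;0 0 0 0.08;0 0 0 0.09;0 0 0 0.1"}}

```text
clock: 4.15
tool_pos: [0.6419, 0.0037, 0.1761]
eef_rot: [0.4, 0.916, 0.001, 0.002]
contact_force: [5.2, -0.2, -6.2]
opening: 0.267
finger_force: 18.3
```

```bash
python3 -c "
from h import *
goal(.6407,.003,.176,96.8);s=sensors.get_state();print(s['moment'],s['finger_force'],s['opening'])"
```

```text
t 4.15 pos [0.6419 0.0037 0.1761] yaw 132.80 F [ 5.19 -0.16 -6.2 ] q [-0.01  0.78 -0.12  1.58  0.12  0.79  0.57] 
 row [ 0.001  -0.0044  0.0003] 0.1
[ 0.04106072 -1.15029359  0.05515564] 18.348416732624173 0.2671051799599472
```

Request:
{"method": "send_rows", "body": {"rows": "0 0 0 0;0 0 0 0;0 0 0 0;0 0 0 0"}}

```text
clock: 4.48
tool_pos: [0.6421, 0.0037, 0.1761]
eef_rot: [0.4, 0.917, 0.001, 0.002]
contact_force: [6.6, 0.3, -4.1]
opening: 0.259
finger_force: 20.0
```

Request:
{"method": "send_rows", "body": {"rows": "0 0 0 0.01;0 0 0 0.02;0 0 0 0.03;0 0 0 0.04;0 0 0 0.05;0 0 0 0.06;0 0 0 0.07;0 0 0 0.08;0 0 0 0.09;0 0 0 0.1"}}

```text
clock: 5.32
tool_pos: [0.6425, 0.005, 0.1761]
eef_rot: [0.664, 0.748, 0.003, 0.001]
contact_force: [6.0, 1.2, -5.4]
opening: 0.265
finger_force: 20.0
```

Request:
{"method": "send_rows", "body": {"rows": "0 0 0 0;0 0 0 0;0 0 0 0;0 0 0 0"}}

```text
clock: 5.65
tool_pos: [0.6426, 0.0043, 0.1761]
eef_rot: [0.663, 0.749, 0.002, 0.001]
contact_force: [6.9, 1.9, -4.8]
opening: 0.26
finger_force: 20.0
```

```bash
cat > chk.py <<'E'
from h import *
import sys
goal(.6407,.003,.176,96.8);s=sensors.get_state();print(s['moment'],s['finger_force'],s['opening'])
rgb,W=look("top"); save(sys.argv[1],rgb)
# knobs and crossbar bearings
for lo,hi,n in((.15,.175,"knob"),(.118,.128,"rim"),(.185,.225,"bar"),(.036,.06,"k")):
    m=((W[...,2]>lo)&(W[...,2]<hi)&(np.hypot(W[...,0]-.6407,W[...,1]-.003)<.2)).astype(np.uint8)
    k,l,st,c=cv2.connectedComponentsWithStats(m)
    if n=="k": continue
    for i in range(1,k):
        if st[i,4]>=20:
            q=W[l==i]; e,R=cv2.minEnclosingCircle(q[:,:2].astype(np.float32)); r=cv2.minAreaRect(q[:,:2].astype(np.float32)*1000)
            d=np.array(e)-[.6407,.003]; print(n,st[i,4],np.round(e,4),"R%.3f"%R,"bearing %.1f dist %.3f"%(np.degrees(np.arctan2(d[1],d[0])),np.hypot(*d)),np.round(r[1]),round(r[2],1))
E
python3 chk.py t2
```

```text
t 5.65 pos [0.6426 0.0043 0.1761] yaw 96.94 F [ 6.9   1.9  -4.81] q [-0.11  0.78  0.06  1.58 -0.06  0.77  0.1 ] 
 row [-0.0034 -0.0069  0.0003] 0.0004
[ 0.2542431  -1.29040787 -0.09645911] 19.997920989990234 0.25969475471607156
knob 57 [0.6129 0.1291] R0.014 bearing 102.4 dist 0.129 [27. 24.] 2.6
knob 54 [ 0.5899 -0.1159] R0.013 bearing -113.1 dist 0.129 [24. 24.] 88.5
rim 28 [0.7659 0.118 ] R0.020 bearing 42.6 dist 0.170 [24. 38.] 35.1
rim 31 [0.6179 0.1782] R0.017 bearing 97.4 dist 0.177 [25. 27.] 44.1
rim 24 [ 0.6128 -0.12  ] R0.018 bearing -102.8 dist 0.126 [33. 21.] 79.2
rim 58 [0.5845 0.1515] R0.027 bearing 110.7 dist 0.159 [49. 39.] 54.2
rim 34 [0.5891 0.1143] R0.021 bearing 114.9 dist 0.123 [25. 39.] 63.0
rim 40 [ 0.5426 -0.1019] R0.021 bearing -133.1 dist 0.144 [37. 33.] 58.1
```

Request:
{"method": "send_rows", "body": {"rows": "0 0 0 0.004;0 0 0 0.008;0 0 0 0.012;0 0 0 0.016;0 0 0 0.016;0 0 0 0.016;0 0 0 0.016"}}

```text
clock: 6.28
tool_pos: [0.6428, 0.0043, 0.1761]
eef_rot: [0.7, 0.714, 0.003, 0.001]
contact_force: [7.5, 1.3, -6.2]
opening: 0.26
finger_force: 20.0
```

```bash
python3 chk.py t3|grep -v rim
```

```text
t 6.2833 pos [0.6428 0.0043 0.1761] yaw 91.18 F [ 7.52  1.33 -6.24] q [-0.13  0.78  0.09  1.58 -0.09  0.77  0.02] 
 row [-0.0042 -0.007   0.0003] -0.0156
[ 0.25653311 -1.41256252 -0.13671592] 19.998189210891724 0.2599202409145695
knob 54 [0.6259 0.1324] R0.014 bearing 96.5 dist 0.130 [25. 24.] 86.7
knob 56 [ 0.5786 -0.1105] R0.014 bearing -118.7 dist 0.129 [24. 27.] 85.5
```

Request:
{"method": "send_rows", "body": {"rows": "0 0 0 0;0 0 0 0;0 0 0 0;0 0 0 0;0 0 0 0;0 0 0 0;0 0 0 0;0 0 0 0;0 0 0 0;0 0 0 0", "jaw": -1}}

```text
clock: 7.17
tool_pos: [0.6401, 0.0031, 0.176]
eef_rot: [0.7, 0.714, 0.0, -0.0]
contact_force: [-0.7, 0.3, -0.3]
opening: 0.99
finger_force: 0.0
```

Request:
{"method": "send_rows", "body": {"rows": "0 0 -0.1 0;0 0 -0.2 0;0 0 -0.35 0;0 0 -0.35 0;0 0 -0.35 0;0 0 -0.35 0"}}

```text
clock: 7.67
tool_pos: [0.6397, 0.0031, 0.2808]
eef_rot: [0.7, 0.714, -0.0, -0.0]
contact_force: [0.3, 1.0, -0.4]
opening: 1.0
finger_force: 0.0
```

```bash
python3 chk.py t4; python3 -c "
from h import *
goal(.403,-.3817,.281,90)"
```

```text
t 7.6667 pos [0.6397 0.0031 0.2808] yaw 91.14 F [ 0.25  1.04 -0.44] q [-0.14  0.67  0.11  1.48 -0.08  1.01  0.01] 
 row [-0.0006  0.0035  0.3492] -0.0157
[-0.06676221  0.08848838 -0.03185543] 0.0 1.0000301679571324
knob 55 [0.6264 0.1322] R0.014 bearing 96.3 dist 0.130 [27. 24.] 0.7
knob 54 [ 0.5779 -0.1101] R0.014 bearing -119.1 dist 0.129 [24. 24.] 88.5
rim 24 [0.6312 0.1069] R0.023 bearing 95.2 dist 0.104 [13. 45.] 52.1
rim 27 [ 0.5845 -0.06  ] R0.021 bearing -131.7 dist 0.084 [15. 41.] 77.8
rim 37 [ 0.5589 -0.1456] R0.022 bearing -118.8 dist 0.170 [27. 44.] 44.1
t 7.7167 pos [0.6391 0.0031 0.2797] yaw 91.14 F [-1.41  0.21 -0.75] q [-0.14  0.67  0.11  1.48 -0.08  1.01  0.01] 
 row [-1.2669 -0.8124 -0.0023] 0.0032
```

Request:
{"method": "send_rows", "body": {"rows": "-0.8 -0.51 0 0;-0.8 -0.51 0 0;-0.8 -0.51 0 0;-0.8 -0.51 0 0;-0.8 -0.51 0 0;-0.8 -0.51 0 0;-0.8 -0.51 0 0;-0.8 -0.51 0 0"}}

```text
clock: 8.38
tool_pos: [0.4851, -0.2481, 0.2795]
eef_rot: [0.705, 0.71, -0.004, -0.001]
contact_force: [0.7, -0.7, 0.7]
opening: 0.999
finger_force: 0.0
```

Request:
{"method": "send_rows", "body": {"rows": "-0.467 -0.302 0 0;-0.467 -0.302 0.1 0;-0.467 -0.302 0.2 0;-0.467 -0.302 0.3 0;-0.467 -0.302 0.4 0;-0.467 -0.302 0.4 0;-0.467 -0.302 0.4 0;-0.467 -0.302 0.4 0;-0.467 -0.302 0.4 0"}}

```text
clock: 9.13
tool_pos: [0.4052, -0.3809, 0.1614]
eef_rot: [0.7, 0.715, 0.0, 0.0]
contact_force: [0.4, -0.1, 0.7]
opening: 1.003
finger_force: 0.0
```

```bash
python3 - <<'E'
from h import *
goal(.403,-.3817,.06)
rgb,W=look("wrist"); save("w2",rgb)
for lo,hi in((.036,.055),(.009,.019)):
    m=((W[...,2]>lo)&(W[...,2]<hi)&(np.hypot(W[...,0]-.403,W[...,1]+.3817)<.075)); q=W[m]
    if m.sum()>10: print(m.sum(),q.mean(0),cv2.minEnclosingCircle(q[:,:2].astype(np.float32)),q.min(0),q.max(0))
E
```

```text
t 9.1333 pos [ 0.4052 -0.3809  0.1614] yaw 91.22 F [ 0.42 -0.1   0.69] q [ 0.64  0.71  0.05  1.86 -0.06  0.58  0.75] 
 row [-0.0025 -0.0076  0.338 ] 0
1014 [ 0.40296321 -0.38284579  0.04612562] ((0.4030812382698059, -0.38394981622695923), 0.014005206525325775) [ 0.38968369 -0.39761781  0.03602247] [ 0.41650246 -0.37020217  0.04867336]
15351 [ 0.40285471 -0.38063019  0.01475852] ((0.40292322635650635, -0.38449057936668396), 0.06411319971084595) [ 0.33967064 -0.44774791  0.01170326] [ 0.46648465 -0.32089807  0.01885067]
```

View pics/w2.png

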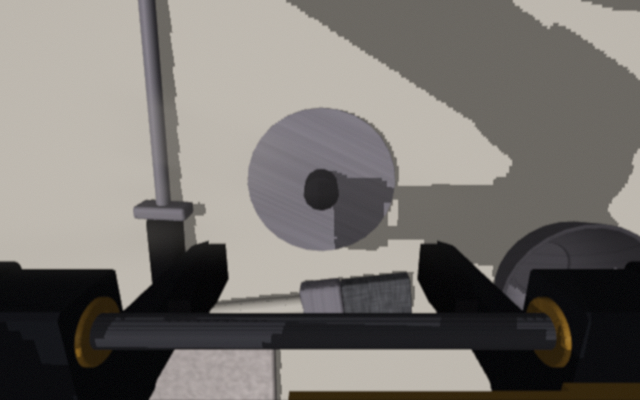

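The wrist picture shows the lid at (322,178) and its knob at (321,189), so the lid's centre is (0.403, −0.383). The fingers are clear of the steel and the brush.

Request:
{"method": "send_rows", "body": {"rows": "-0.0075 -0.0075 0.1 0;-0.0075 -0.0075 0.2 0;-0.0075 -0.0075 0.3 0;-0.0075 -0.0075 0.37 0;-0.0075 -0.0075 0.42 0;-0.0075 -0.0075 0.45 0;-0.0075 -0.0075 0.47 0;-0.0075 -0.0075 0.47 0;-0.0075 -0.0075 0.47 0;-0.0075 -0.0075 0.47 0"}}

```text
clock: 10.02
tool_pos: [0.4026, -0.3846, 0.0212]
eef_rot: [0.7, 0.714, 0.0, 0.001]
contact_force: [-0.5, 0.2, 0.9]
opening: 0.995
finger_force: 0.0
```

```bash
python3 -c "
from h import *
goal(.403,-.3832,.02)"
```

```text
t 10.0167 pos [ 0.4026 -0.3846  0.0212] yaw 91.14 F [-0.54  0.2   0.88] q [ 0.67  0.94  0.02  1.91 -0.07  0.29  0.77] 
 row [0.0045 0.0014 0.0039] 0
```

Request:
{"method": "send_rows", "body": {"rows": "0.004 0 0.003 0;0.004 0 0.003 0;0.004 0 0.003 0;0.004 0 0.003 0;0.004 0 0.003 0;0.004 0 0.003 0;0.004 0 0.003 0;0.004 0 0.003 0;0.004 0 0.003 0;0.004 0 0.003 0", "jaw": 1, "force": 25}}

```text
clock: 10.85
tool_pos: [0.4021, -0.3829, 0.0191]
eef_rot: [0.7, 0.714, 0.0, 0.0]
contact_force: [0.5, 0.7, -1.5]
opening: 0.308
finger_force: 25.0
```

Request:
{"method": "send_rows", "body": {"rows": "0 0 0 0;0 0 0 0;0 0 0 0;0 0 0 0;0 0 0 0;0 0 0 0"}}

```text
clock: 11.35
tool_pos: [0.4018, -0.3829, 0.0191]
eef_rot: [0.7, 0.714, 0.0, 0.0]
contact_force: [0.4, -0.6, -0.8]
opening: 0.313
finger_force: 25.0
```

```bash
python3 -c "
from h import *
goal(.403,-.3832,.02)"
```

```text
t 11.35 pos [ 0.4018 -0.3829  0.0191] yaw 91.13 F [ 0.37 -0.6  -0.77] q [ 0.66  0.95  0.02  1.91 -0.07  0.28  0.76] 
 row [-0.0012  0.0039 -0.0031] 0
```

Request:
{"method": "send_rows", "body": {"rows": "0 0 -0.05 0;0 0 -0.1 0;0 0 -0.2 0;0 0 -0.3 0;0 0 -0.4 0;0 0 -0.5 0;0 0 -0.6 0;0 0 -0.7 0;0 0 -0.75 0;0 0 -0.75 0"}}

```text
clock: 12.18
tool_pos: [0.4025, -0.3841, 0.2472]
eef_rot: [0.7, 0.714, 0.0, 0.003]
contact_force: [-0.2, 0.4, -3.2]
opening: 0.311
finger_force: 25.0
```

```bash
python3 - <<'E'
from h import *
from scipy.optimize import least_squares
s=sensors.get_state();print(s['opening'],s['finger_force'],s['tool_pos'],s['contact_force'])
for n in("top","scene"):
    rgb,W=look(n)
    if n=="top": save("t5",rgb)
    m=(W[...,2]>.117)&(W[...,2]<.130)&(np.hypot(W[...,0]-.5132,W[...,1]-.0282)<.068); q=W[m]
    r=least_squares(lambda a:np.hypot(q[:,0]-a[0],q[:,1]-a[1])-.056,[.513,.028],loss='soft_l1',f_scale=.002)
    print(n,m.sum(),np.median(q[:,2]),r.x,cv2.minEnclosingCircle(q[:,:2].astype(np.float32)))
    for lo,hi,c,nm in((.034,.055,(.4545,.3322),"small knob"),(.15,.175,(.6259,.1324),"left knob"),(.15,.175,(.5786,-.1105),"right knob"),(.15,.175,(.7292,-.0917),"initfar")):
        m=(W[...,2]>lo)&(W[...,2]<hi)&(np.hypot(W[...,0]-c[0],W[...,1]-c[1])<.03)
        if m.sum()>10:print(nm,W[m].mean(0).round(4))
goal(.5132,.0282,.25)
E
```

```text
0.3107217949938815 25.00001742504537 [ 0.40252487 -0.38408475  0.24717244] [-0.22140818  0.38372726 -3.17473298]
top 131 0.12461646152488615 [0.51426276 0.02865791] ((0.5144373178482056, 0.02854117564857006), 0.0578778013586998)
small knob [0.4547 0.3319 0.046 ]
left knob [0.6263 0.1318 0.1613]
right knob [ 0.5771 -0.1097  0.1612]
scene 142 0.12318423652614485 [0.51922942 0.02771645] ((0.5180545449256897, 0.027216453105211258), 0.05878349766135216)
small knob [0.4608 0.3309 0.0429]
left knob [0.6329 0.1302 0.1593]
right knob [ 0.5833 -0.1106  0.1583]
t 12.2833 pos [ 0.401  -0.3824  0.2435] yaw 91.12 F [-0.19  0.2  -3.78] q [ 0.64  0.59  0.07  1.78 -0.05  0.77  0.75] 
 row [ 1.361   0.4006 -0.0209] 0
```

View pics/t5.png

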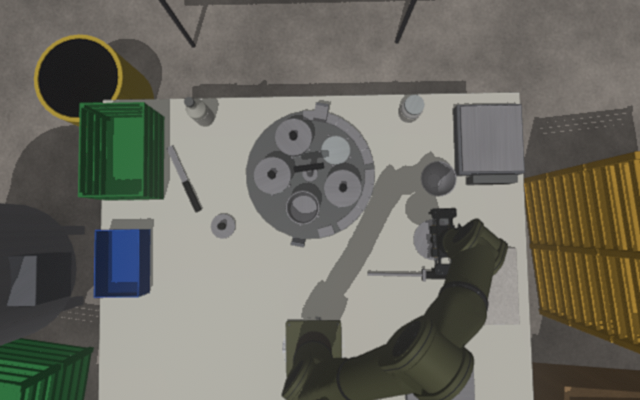

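The top picture shows the open pot at the front place, (303,207) above the tab (298,242). The lid is in the gripper, and the small lid and the bystanders haven't moved. Now I carry the lid across.

Request:
{"method": "send_rows", "body": {"rows": "0.9 0.27 -0.02 0;0.9 0.27 -0.02 0;0.9 0.27 -0.02 0;0.9 0.27 -0.02 0;0.9 0.27 -0.02 0;0.9 0.27 -0.02 0;0.9 0.27 -0.02 0;0.9 0.27 -0.02 0"}}

```text
clock: 12.95
tool_pos: [0.4783, -0.1022, 0.248]
eef_rot: [0.696, 0.718, 0.001, -0.003]
contact_force: [0.0, -1.4, -1.3]
opening: 0.31
finger_force: 25.0
```

Request:
{"method": "send_rows", "body": {"rows": "0.11 0.03 0 0;0.22 0.06 0 0;0.32 0.09 0 0;0.4 0.115 0 0;0.44 0.127 0 0;0.458 0.131 0 0;0.458 0.131 0 0;0.458 0.131 0 0;0.458 0.131 0 0"}}

```text
clock: 13.7
tool_pos: [0.5133, 0.0243, 0.2498]
eef_rot: [0.701, 0.713, -0.001, 0.0]
contact_force: [-0.8, 0.3, -2.2]
opening: 0.309
finger_force: 25.0
```

```bash
python3 - <<'E'
from h import *
goal(.5133,.0273,.17)
rgb,W=look("wrist"); save("w3",rgb)
goal(.5133,.0273,.17)
m=(W[...,2]>.117)&(W[...,2]<.130)&(np.hypot(W[...,0]-.5138,W[...,1]-.0282)<.075); q=W[m]
print(m.sum()); 
if m.sum()>20: print(q.mean(0),q.min(0),q.max(0),cv2.minEnclosingCircle(q[:,:2].astype(np.float32)))
E
```

```text
t 13.7 pos [0.5133 0.0243 0.2498] yaw 90.94 F [-0.85  0.26 -2.17] q [-0.22  0.53  0.12  1.89 -0.09  0.72 -0.02] 
 row [0.0104 0.0004 0.2661] 0
t 13.75 pos [0.5135 0.0245 0.25  ] yaw 90.94 F [-0.28 -0.12 -2.82] q [-0.22  0.53  0.12  1.89 -0.09  0.72 -0.02] 
 row [ 9.600e-03 -2.000e-04  2.666e-01] 0
476
[0.51590117 0.07939214 0.12539054] [0.47903578 0.07044988 0.11824496] [0.55196489 0.08455307 0.12752487] ((0.5155003070831299, 0.07126612216234207), 0.03657367825508118)
```

View pics/w3.png

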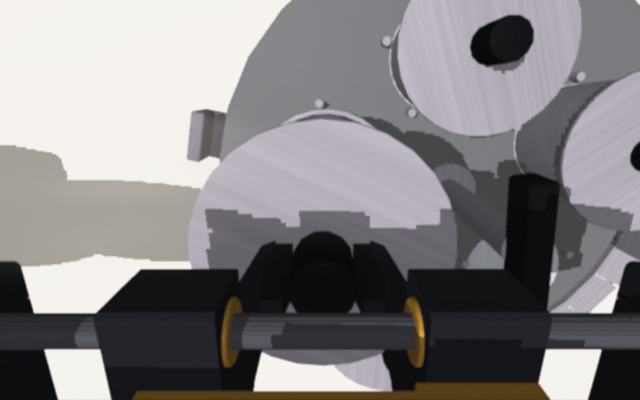

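The wrist picture shows the lid held level over the pot. The far arc of the pot's rim is visible at about (325,117). Next I'll measure the lid's offset from the pot in this same view.

```bash
python3 - <<'E'
from h import *
from scipy.optimize import least_squares
rgb,W=look("wrist")
goal(.5133,.0273,.17)
def fit(p,R): return least_squares(lambda a:np.hypot(p[:,0]-a[0],p[:,1]-a[1])-R,[.5135,.027],loss='soft_l1',f_scale=.001)
m=(W[...,2]>.117)&(W[...,2]<.130)&(np.hypot(W[...,0]-.5138,W[...,1]-.0282)<.075)
# rim: outermost (topmost) pixel per column
p=np.array([W[np.where(m[:,u])[0][0],u] for u in range(290,372) if m[:,u].any()])
r=fit(p,.058); print("rim",len(p),r.x,np.abs(r.fun).mean())
m=(W[...,2]>.225)&(W[...,2]<.26)&(np.hypot(W[...,0]-.5138,W[...,1]-.027)<.08)
print("disc z",np.median(W[m][:,2]))
p=np.array([W[np.where(m[:,u])[0][0],u] for u in range(200,450) if m[:,u].any()])
r=fit(p,.064); print("lid",len(p),r.x,np.abs(r.fun).mean())
q=W[m]; A=np.c_[q[:,:2]-[.513,.027],np.ones(len(q))]; print("tilt",np.linalg.lstsq(A,q[:,2],rcond=None)[0])
E
```

```text
t 13.8 pos [0.5136 0.0248 0.2501] yaw 90.96 F [-0.05 -0.49 -2.31] q [-0.22  0.53  0.12  1.89 -0.09  0.72 -0.02] 
 row [ 0.0084 -0.0009  0.2671] 0
rim 82 [0.51423973 0.02615727] 0.00017112151967211514
disc z 0.24564832691889063
lid 250 [0.51248423 0.02252134] 0.0001453109963942859
tilt [-0.00141431 -0.00961228  0.24615188]
```

Request:
{"method": "send_rows", "body": {"rows": "0.01 0.002 0.05 0;0.01 0.002 0.1 0;0.01 0.002 0.16 0;0.01 0.002 0.22 0;0.01 0.002 0.27 0;0.01 0.002 0.31 0;0.01 0.002 0.33 0;0.01 0.002 0.33 0;0.01 0.002 0.33 0;0.01 0.002 0.33 0"}}

```text
clock: 14.63
tool_pos: [0.5152, 0.0295, 0.1519]
eef_rot: [0.7, 0.714, 0.001, 0.001]
contact_force: [0.5, 0.3, -2.3]
opening: 0.308
finger_force: 25.0
```

```bash
python3 - <<'E'
from h import *
from scipy.optimize import least_squares
goal(.5143,.0279,.134)
rgb,W=look("wrist")
def fit(p,R): return least_squares(lambda a:np.hypot(p[:,0]-a[0],p[:,1]-a[1])-R,[.5135,.027],loss='soft_l1',f_scale=.001)
h=np.hypot(W[...,0]-.5138,W[...,1]-.0282)<.08
m=(W[...,2]>.138)&(W[...,2]<.155)&h
p=np.array([W[np.where(m[:,u])[0][0],u] for u in range(200,450) if m[:,u].any()])
r=fit(p,.064); print("lid",len(p),r.x,np.abs(r.fun).mean(),np.median(W[m][:,2]))
m=(W[...,2]>.115)&(W[...,2]<.130)&h; print("rim px",m.sum())
E
```

```text
t 14.6333 pos [0.5152 0.0295 0.1519] yaw 91.10 F [ 0.49  0.28 -2.25] q [-0.2   0.69  0.09  1.99 -0.12  0.47 -0.01] 
 row [-0.0054 -0.003   0.0595] 0
lid 250 [0.51415042 0.02754435] 0.0001517821956518151 0.14753085587022502
rim px 0
```

Request:
{"method": "send_rows", "body": {"rows": "-0.002 0 0.01 0;-0.002 0 0.02 0;-0.002 0 0.028 0;-0.002 0 0.036 0;-0.002 0 0.043 0;-0.002 0 0.049 0;-0.002 0 0.054 0;-0.002 0 0.057 0;-0.002 0 0.057 0;-0.002 0 0.057 0"}}

```text
clock: 15.52
tool_pos: [0.5145, 0.0293, 0.1343]
eef_rot: [0.7, 0.714, 0.0, -0.0]
contact_force: [-0.3, 1.1, 2.7]
opening: 0.307
finger_force: 25.0
```

```bash
python3 - <<'E'
from h import *
goal(.5143,.0279,.134)
rgb,W=look("wrist")
h=np.hypot(W[...,0]-.5138,W[...,1]-.0282)<.055
m=(W[...,2]>.11)&(W[...,2]<.145)&h;q=W[m];A=np.c_[q[:,:2]-[.514,.028],np.ones(len(q))]; print("plane",np.linalg.lstsq(A,q[:,2],rcond=None)[0])
E
```

```text
t 15.5167 pos [0.5145 0.0293 0.1343] yaw 91.13 F [-0.33  1.11  2.7 ] q [-0.19  0.72  0.08  2.   -0.12  0.43 -0.  ] 
 row [-0.0045 -0.0007  0.0008] 0
plane [-0.00033354 -0.02903238  0.13117304]
```

Request:
{"method": "send_rows", "body": {"rows": "0 0 0.003 0;0 0 0.005 0;0 0 0.006 0;0 0 0.006 0;0 0 0.006 0"}}

```text
clock: 15.98
tool_pos: [0.5145, 0.0294, 0.1341]
eef_rot: [0.7, 0.714, 0.001, 0.0]
contact_force: [-4.5, 0.5, 18.6]
opening: 0.31
finger_force: 25.0
```

```bash
cat > pl.py <<'E'
from h import *
goal(.5143,.0279,.134)
for n in("wrist","scene","top"):
    rgb,W=look(n)
    h=np.hypot(W[...,0]-.5138,W[...,1]-.0282)<.05
    m=(W[...,2]>.11)&(W[...,2]<.145)&h;q=W[m]
    if len(q)>20:
        A=np.c_[q[:,:2]-[.514,.028],np.ones(len(q))]; print(n,len(q),"plane",np.linalg.lstsq(A,q[:,2],rcond=None)[0].round(4))
E
python3 pl.py
```

```text
t 15.9833 pos [0.5145 0.0294 0.1341] yaw 91.12 F [-4.51  0.48 18.62] q [-0.19  0.72  0.08  2.   -0.12  0.43 -0.  ] 
 row [-0.0049 -0.0009  0.0002] 0
wrist 18206 plane [-0.0002 -0.0395  0.1314]
scene 179 plane [-0.0036 -0.0164  0.1279]
top 43 plane [0.0065 0.1486 0.1361]
```

It's bottomed out at about 18 N. I'll ease off and release.

Request:
{"method": "send_rows", "body": {"rows": "0 0 -0.005 0;0 0 -0.005 0;0 0 -0.005 0", "force": 5}}

```text
clock: 16.38
tool_pos: [0.5149, 0.0293, 0.1339]
eef_rot: [0.7, 0.714, 0.0, 0.0]
contact_force: [-0.9, 0.4, 4.5]
opening: 0.313
finger_force: 5.0
```

Request:
{"method": "send_rows", "body": {"rows": "0 0 0 0;0 0 0 0;0 0 0 0;0 0 0 0;0 0 0 0;0 0 0 0;0 0 0 0;0 0 0 0;0 0 0 0;0 0 0 0", "jaw": -1}}

```text
clock: 17.22
tool_pos: [0.5146, 0.0293, 0.1337]
eef_rot: [0.7, 0.714, 0.0, -0.0]
contact_force: [-0.4, -0.7, 0.9]
opening: 0.996
finger_force: 0.0
```

Request:
{"method": "send_rows", "body": {"rows": "0 0 -0.05 0;0 0 -0.15 0;0 0 -0.28 0;0 0 -0.4 0;0 0 -0.5 0;0 0 -0.5 0;0 0 -0.5 0;0 0 -0.5 0"}}

```text
clock: 17.88
tool_pos: [0.5138, 0.0293, 0.283]
eef_rot: [0.7, 0.714, -0.0, -0.0]
contact_force: [-0.2, 0.6, 0.0]
opening: 0.999
finger_force: 0.0
```

```bash
python3 pl.py; python3 - <<'E'
from h import *
rgb,W=look("wrist"); save("w4",rgb)
m=(W[...,2]>.11)&(W[...,2]<.145)&(np.hypot(W[...,0]-.5138,W[...,1]-.0282)<.075);q=W[m]
print("disc",cv2.minEnclosingCircle(q[:,:2].astype(np.float32)))
m=(W[...,2]>.15)&(W[...,2]<.175)&(np.hypot(W[...,0]-.5138,W[...,1]-.0282)<.03);q=W[m]; print("knob",q.mean(0))
E
```

```text
t 17.8833 pos [0.5138 0.0293 0.283 ] yaw 91.14 F [-0.25  0.61  0.03] q [-0.23  0.49  0.14  1.85 -0.09  0.81 -0.03] 
 row [-0.0046  0.0021  0.4968] 0
wrist 8844 plane [-0.0011  0.001   0.1301]
scene 414 plane [0.0099 0.0007 0.1285]
top 58 plane [-0.0141  0.0614  0.1319]
disc ((0.5138403177261353, 0.027515586465597153), 0.06405822187662125)
knob [0.51376241 0.02924843 0.16120235]
```

View pics/w4.png

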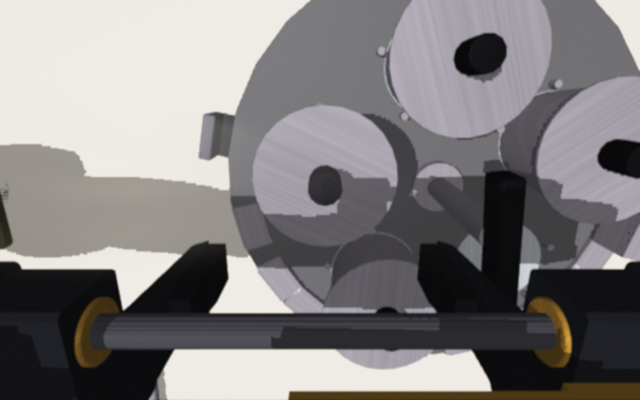

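The wrist picture shows the lid flat on the front pot, with its disc at (325,175) and knob at (324,186). Its top is at 0.130 m, tilt is under 0.002 rad, it's centred within about 2 mm, and the gripper is well clear.

```bash
python3 -c "
from h import *
print(finish_job())"
```

```text
the job is handed in; nothing more can be done
None
```

The job is handed in, with no verdict returned: I turned the table one click clockwise so the open pot stands at the front place, and the fitting lid measured level, fully down and centred to about 2 mm on it.

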